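# Point out the amber spray bottle and confirm its refill

### The arm

A 6-joint arm with a two-finger parallel gripper is mounted at the origin on the work surface. World frame = base frame: x ahead of the robot, y to its left, z up, the work surface at z = 0. Lengths are in m, angles in rad, forces in N, time in s.
With the tool pointing down it reaches from about 0.225 to 0.875 m from the base axis. Payload 3.4 kg.
Tool frame: the origin (TCP) lies midway between the tips of the shut fingers; the grasp point (between the pads) lies 19 mm behind it; z points along the fingers, y is the line along which they close (so a half turn about z gives the same grasp; the last joint's range is limited). The gripper opens to 85 mm and grips with 20 to 120 N. Pads are 22 mm wide; open, the fingers measure 114 mm over their backs; the gripper's body (76 mm by 85 mm) begins 54 mm behind the grasp point. The pads swing forward as they close: fully open they stand 13 mm farther back than shut.
Start: joints at [1.116, 0.276, 1.505, -0, 1.361, -0.121], TCP at [0.188, 0.543, 0.231] pointing down, gripper open.
Joint ranges: [-2.89, 2.89], [-0.75, 2.08], [0.22, 2.7], [-1.18, 4.32], [0.11, 2.71], [-2.7, 2.7]. Speed limits (rad/s): [2.57, 2.57, 3.14, 3.14, 3.14, 3.14].

### API

Orientations are given as a unit quaternion [w, x, y, z].
In Python, from rig import * gives the robot as it stands.
- The arm moves only by the tool apply_moves, never from a script. Its argument "steps" is one flat list of numbers, 4 for each row, row after row: the shift along the world's x, y, z in cm, then the turn about the world's z in degrees. A call has 1 to 8 rows; each row is the pose to reach, as a shift and turn from the pose commanded when the call began; what a row does not reach only later rows make up. A row lasts 1/12 s, in which the tool goes at most 41.7 mm and 7.16 degrees, less where a joint would pass 70% of its speed; a pose out of reach is approached as far as the arm can. A call with a gripper value outside its range is refused whole. "jaw" is the closure in counts, from 0 (fully open) to 255 (shut), set as the call begins (left out, the last holds). The fingers move at their own pace and stop on an object; "newtons" is the grip in N (left out, the last holds). Time passes only in rows, so rows that repeat a pose let the fingers close. It gives the time, the measured TCP pose, the force, the opening and the grip force at its end, in the units of the state.
- get_state(): the state, without advancing time (a new reading comes with each control period).
- get_image(name): name is "scene" or "top" or "wrist"; returns the picture (420x560x3 uint8, red, green, blue); there is no depth.
- calibration(name): a dict with "fx", "fy", "cx", "cy" (pixels), "xyz" and "rotation" of the camera in the world. Camera axes: x right, y up, looking along -z (the intrinsics and any distortion apply to the point x, -y, -z); pixel columns grow to the right and rows downward; lengths in m; the calibration is good to about 2 mm. The wrist camera is an equidistant fisheye: a pixel r from the principal point sees the ray r / f radians off the axis. A picture is of the moment at which its call begins: read the wrist's pose just before it. calibration takes no time and is no camera call; for the wrist camera it gives the pose at the moment of the call.
- sign_off(): hands the job in; it is judged then, once.
The state is a dict: "clock": time; "qpos": joint angles; "qd": joint speeds; "effort": joint torques, N m; "position": TCP position; "ee_rot": TCP orientation; "contact_force": force on the tool from outside, world axes, zero at the start; "moment": the same for the moment, N m; "width": finger opening in m; "gripper_force": force on a finger pad.
Only numpy, scipy, OpenCV 4.12 (cv2) and the standard library are available. Lean on these libraries where they do the work, as an engineer would, in place of code of your own. Each camera call takes 0.05 s, during which the arm holds its last target. There are 200 camera calls.

### The job

Order a refill of the amber cleaner from the stock camera: point down at the amber spray bottle, holding the fingertips two to three centimetres above the middle of its head for at least two seconds without touching it, then press the green button all the way down with the fingertips, let it come up again and leave the hand clear. Do not come close over the heads of the other bottles, so that the camera does not mistake the choice, and touch neither bottles, rack nor squeegee.

Things in the scene. Friction and masses are not known exactly. Their poses are not given: they have to be found in the camera images.
- amber_top (a point): Amber (orange-yellow) spray bottle, body and head amber. Round body 60 mm wide, trigger spray head on top (60 mm front to back, 26 wide, flat, nozzle towards the robot). Point: centre of the head's flat top, 188 mm above its foot, 196 mm above the counter. Stands loose in one of the four slots (which one varies), 85 mm apart. The one to point at.
- teal_top (a point): Teal (dark blue-green) spray bottle, body and head teal. Round body 60 mm wide, trigger spray head on top (60 mm front to back, 26 wide, flat, nozzle towards the robot). Point: centre of the head's flat top, 188 mm above its foot, 196 mm above the counter. Stands loose in one of the four slots (which one varies), 85 mm apart. Not to be pointed at or touched.
- lime_top (a point): Lime (bright yellow-green) spray bottle, body and head lime. Round body 60 mm wide, trigger spray head on top (60 mm front to back, 26 wide, flat, nozzle towards the robot). Point: centre of the head's flat top, 188 mm above its foot, 196 mm above the counter. Stands loose in one of the four slots (which one varies), 85 mm apart. Not to be pointed at or touched.
- clear_top (a point): Clear spray bottle, see-through body, off-white head. Round body 60 mm wide, trigger spray head on top (60 mm front to back, 26 wide, flat, nozzle towards the robot). Point: centre of the head's flat top, 188 mm above its foot, 196 mm above the counter. Stands loose in one of the four slots (which one varies), 85 mm apart. Not to be pointed at or touched.
- rack: Chrome rack fixed to the counter: base plate 85 mm (x) by 370 mm (y) by 8 mm; a rail 154 mm high and 36 mm behind its middle, with rods reaching forward to form four open slots around the bottle necks. Origin under the centre of the base; x away from the robot, y along the row of slots (at -127.5, -42.5, 42.5, 127.5 mm).
- confirm_top (a point): Centre of the top face of the round green push button, 30 mm across, on a small white housing fixed to the counter, to the right of the rack. It is pressed straight down; this point moves with it.
- confirm (a joint): Travel of the green button in m: 0 = up (at rest), 0.006 = fully down. A spring of about 5 N at full travel brings it back up.
- squeegee_mid (a point): Yellow squeegee lying loose on the counter in front of the rack, to the left: straight round handle 22 mm thick, head with a rubber blade 140 mm wide, 170 mm long in all, about 22 mm high. This point is near its middle, 11 mm above the counter; x points along the handle to the blade. To be left alone.
There are look-alikes about, which are no part of the job. What is shaped like the part that bears amber_top but pink or red is not meant.

How it is judged:
By the outcome, as a careful person would: the job done as asked, in the order asked, and still so for the second after the job is handed in, with the robot touching nothing.
It also fails if it takes over 54 s, if anything falls off the work surface, if the arm or the gripper's body presses on something with over 40 N, if the wrist force passes 120 N, or if a joint passes its speed limit or range.

## Working session

There is one attempt and no reset: what is moved stays moved. The work goes in short steps, Python scripts to look and compute and a tool call to move; the robot and the scene stay as the last step left them, time stands still between calls to the robot, and variables do not carry over. Pictures are saved under pics/ and viewed, at most 10 in all, crops included, and the job is handed in when it is done.

Besides the shell and the picture viewer there is one more tool, called after "Request:" as name(argument=value, ...) on one line, values as JSON. apply_moves: Moves the arm, as the interface text tells. Its arguments: {"type":"object","properties":{"steps":{"type":"array","items":{"type":"number"}},"jaw":{"type":"number"},"newtons":{"type":"number"}},"required":["steps"]}

```bash
mkdir -p pics; cat > h.py <<'E'
from rig import *
import numpy as np, cv2
def ray(c,u,v):
    k=calibration(c) if isinstance(c,str) else c
    x=(u-k["cx"])/k["fx"]; y=(v-k["cy"])/k["fy"]
    R=np.array(k["rotation"]); R=R.reshape(3,3)
    return np.array(k["xyz"]), R@np.array([x,-y,-1.])
def at_z(c,u,v,z):
    o,d=ray(c,u,v); return o+d*(z-o[2])/d[2]
def proj(c,p):
    k=calibration(c); R=np.array(k["rotation"]).reshape(3,3)
    q=R.T@(np.array(p)-k["xyz"]); return k["cx"]+k["fx"]*q[0]/-q[2], k["cy"]-k["fy"]*q[1]/-q[2]
E
python3 - <<'E'
from h import *
for n in("scene","top"):
    im=get_image(n); cv2.imwrite(f"pics/{n}0.png",im[:,:,::-1]); print(n,calibration(n))
s=get_state(); print(s)
E
```

```text
scene {'fx': 456.959991174621, 'fy': 456.959991174621, 'cx': 280.54285485139775, 'cy': 209.60270280252647, 'xyz': array([ 0.95352288, -0.43488904,  1.02583265]), 'rotation': array([0.88180047, 0.26797018, 0.10452324, 0.37375769])}
top {'fx': 519.8461731032412, 'fy': 519.8461731032412, 'cx': 282.5430483254423, 'cy': 201.0312625902657, 'xyz': array([ 0.34175187, -0.02037096,  1.45223585]), 'rotation': array([ 0.70637504,  0.0573028 , -0.05604072, -0.70328524])}
{'clock': 0.1, 'qpos': array([ 1.11600189e+00,  2.76543940e-01,  1.50601202e+00,  6.34505914e-06,
        1.36069945e+00, -1.20982837e-01]), 'qd': array([ 0.00030366, -0.00281024, -0.00239518,  0.00152701,  0.00041694,
        0.00041796]), 'effort': array([ 2.04186981e-03, -4.17699087e+01, -2.46405905e+01, -1.54636496e-04,
        5.81580010e-03, -7.96626125e-06]), 'position': array([0.1881818 , 0.54283579, 0.23051708]), 'ee_rot': array([-2.39026190e-04,  1.66132545e-01,  9.86103081e-01, -7.96281658e-04]), 'contact_force': array([ 0.71193583,  0.96410946, -0.0168292 ]), 'moment': array([-0.00687458,  0.00245382, -0.01999147]), 'gripper_force': 0.0, 'width': 0.08516455117158568}
```

```bash
sed -i 's/R=np.array(k\["rotation"\]); R=R.reshape(3,3)/R=rot(k)/; s/R=np.array(k\["rotation"\]).reshape(3,3)/R=rot(k)/' h.py; cat >> h.py <<'E'
from scipy.spatial.transform import Rotation
def rot(k): return Rotation.from_quat(np.roll(k["rotation"],-1)).as_matrix()
E
```

```text
(no output)
```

View pics/top0.png

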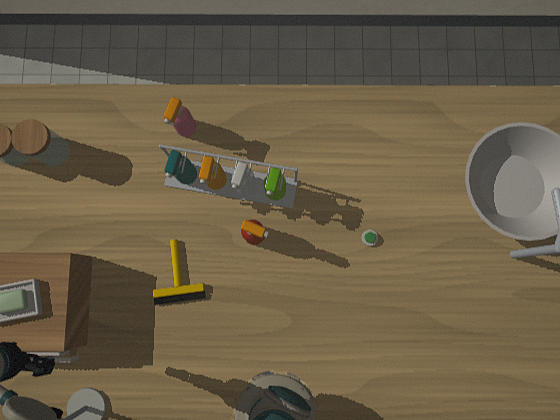

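View pics/scene0.png

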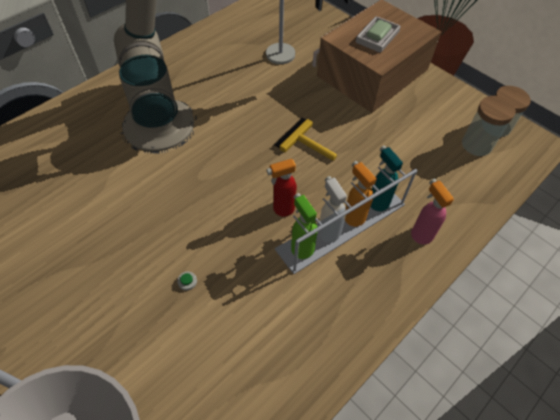

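The top view shows rack heads teal (175,163), amber (207,168), clear (240,174) and lime (275,180). The green button is at (370,238), the squeegee at (178,270). 
Candidates for amber, by top-view pixel:
- (207,168): orange head and orange body, in the rack. This one fits.
- (174,109): orange head on a pink body, so not meant.
- (254,230): orange head on a red body, so not meant.

I'll check the choice in one close crop.

```bash
python3 - <<'E'
from h import *
t=cv2.imread("pics/top0.png"); s=cv2.imread("pics/scene0.png")
a=cv2.resize(t[90:250,150:310],None,fx=3.6,fy=3.6,interpolation=cv2.INTER_CUBIC)
b=cv2.resize(t[218:258,350:390],(216,216),interpolation=cv2.INTER_CUBIC)
c=cv2.resize(s[150:240,330:410],(216,243),interpolation=cv2.INTER_CUBIC)
o=np.zeros((576,796,3),np.uint8); o[:,:576]=a; o[:216,580:]=b; o[220:463,580:]=c
cv2.imwrite("pics/crop0.png",o)
E
```

```text
(no output)
```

View pics/crop0.png

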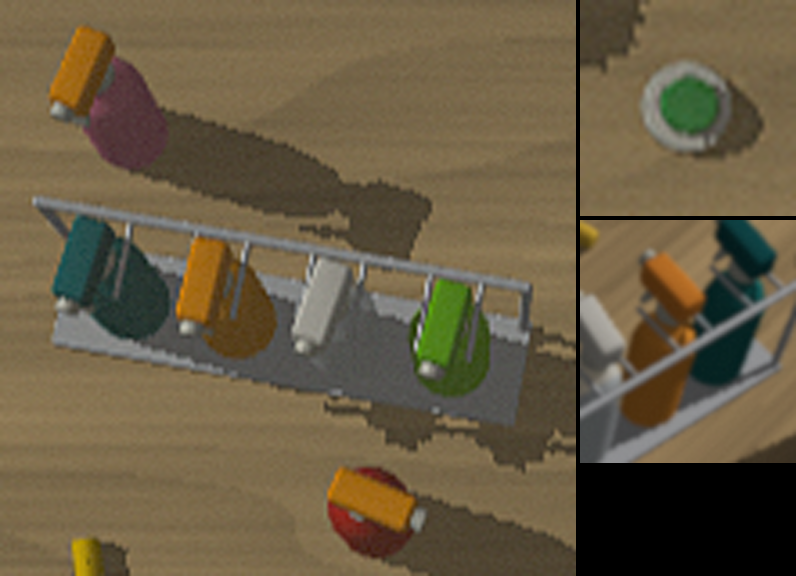

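The crop confirms an amber head on an amber body in the second slot, head centre at top-view (206.7,167.5). The button centre is (370.2,237.3).

```bash
python3 - <<'E'
from h import *
P={}
for n,(a,b) in dict(teal=(85,262),amber=(204,278),clear=(325,300),lime=(446,322),pink=(83,68),red=(373,498)).items():
    P[n]=at_z("top",150+a/3.6,90+b/3.6,.196); print(n,P[n].round(4),"scene px",np.round(proj("scene",P[n]),1))
# button triangulation
s=cv2.imread("pics/scene0.png"); t=cv2.imread("pics/top0.png")
def cen(im,x0,x1,y0,y1):
    h=cv2.cvtColor(im[y0:y1,x0:x1],cv2.COLOR_BGR2HSV); m=(h[...,0]>45)&(h[...,0]<85)&(h[...,1]>120)
    y,x=np.nonzero(m); return x.mean()+x0,y.mean()+y0,m.sum()
ct=cen(t,355,386,222,254); cs=cen(s,170,205,262,298); print(ct,cs)
o1,d1=ray("top",*ct[:2]); o2,d2=ray("scene",*cs[:2])
A=np.stack([d1,-d2],1); l=np.linalg.lstsq(A,o2-o1,rcond=None)[0]; print(o1+l[0]*d1,o2+l[1]*d2)
for z in(.02,.03,.04): print(at_z("top",*ct[:2],z), at_z("scene",*cs[:2],z))
# amber head
print(get_state()["position"], P["amber"]-get_state()["position"])
E
```

```text
teal [0.64   0.2527 0.196 ] scene px [389.9 155.3]
amber [0.629  0.1705 0.196 ] scene px [364.  171.5]
clear [0.6139 0.087  0.196 ] scene px [335.  187.9]
lime [0.5989 0.0039 0.196 ] scene px [304.6 205. ]
pink [0.7792 0.2594 0.196 ] scene px [440.4 188.1]
red [0.4776 0.0523 0.196 ] scene px [281.7 162.1]
(np.float64(369.3090909090909), np.float64(236.74545454545455), np.int64(55)) (np.float64(185.94252873563218), np.float64(278.6896551724138), np.int64(87))
[ 0.47508849 -0.25778381  0.01628851] [ 0.47347904 -0.26048974  0.01658645]
[ 0.47474385 -0.25717017  0.02      ] [ 0.47510268 -0.26107961  0.02      ]
[ 0.47381529 -0.25551681  0.03      ] [ 0.47985914 -0.26280762  0.03      ]
[ 0.47288673 -0.25386346  0.04      ] [ 0.4846156  -0.26453564  0.04      ]
[0.1881818  0.54283579 0.23051708] [ 0.44084354 -0.37235525 -0.03451708]
```

Request:
apply_moves(steps=[0,0,4,0,0,0,8,0,0,0,12,0,2,-2,14,0,4,-5,15,0,6,-8,15,0,8,-11,15,0,10,-14,15,0], jaw=255)

```text
clock: 0.77
position: [0.2888, 0.4019, 0.3812]
ee_rot: [0.0, 0.166, 0.986, -0.0]
contact_force: [0.6, 0.1, 0.2]
width: 0.0005
gripper_force: 0.0
```

Request:
apply_moves(steps=[2,-3,0,1,4,-6,0,2,6,-9,0,4,8,-12,0,6,10,-15,0,8,12,-18,0,10,14,-21,0,10,16,-23,0,10])

```text
clock: 1.43
position: [0.4487, 0.1705, 0.3812]
ee_rot: [-0.0, 0.08, 0.997, -0.001]
contact_force: [0.1, -0.3, 0.4]
width: 0.0
gripper_force: 0.0
```

Request:
apply_moves(steps=[3,0,0,0,6,0,0,0,9,0,0,0,12,0,0,0,15,0,0,0,18,0,0,0,18,0,-3,0,18,0,-6,0])

```text
clock: 2.1
position: [0.6315, 0.1732, 0.3208]
ee_rot: [0.002, 0.08, 0.997, 0.0]
contact_force: [-0.5, 0.4, -0.2]
width: 0.0002
gripper_force: 0.0
```

```bash
python3 - <<'E'
from h import *
k=calibration("wrist"); im=get_image("wrist"); s=get_state(); print(s["position"])
R=rot(k); print(k["xyz"],k["fx"])
def fe(p):
    q=R.T@(np.array(p)-k["xyz"]); x,y,z=q[0],-q[1],-q[2]; r=np.hypot(x,y); th=np.arctan2(r,z)
    return k["cx"]+k["fx"]*th*x/r, k["cy"]+k["fy"]*th*y/r
im=im[:,:,::-1].copy()
for p in ([.629,.1705,.196],[.64,.2527,.196],[.6139,.087,.196]): print(np.round(fe(p),1)); 
print("tcp",fe(s["position"]))
cv2.imwrite("pics/w1.png",im)
np.savez("w1.npz",R=R,xyz=k["xyz"],f=k["fx"],cx=k["cx"],cy=k["cy"])
E
```

```text
[0.62601913 0.17256617 0.31195997]
[0.55424704 0.18494411 0.46268192] 325.19226210127806
[275.3 193. ]
[370.3 190.8]
[178.9 191.8]
tcp (np.float64(276.62354001876304), np.float64(249.01901698164818))
```

View pics/w1.png

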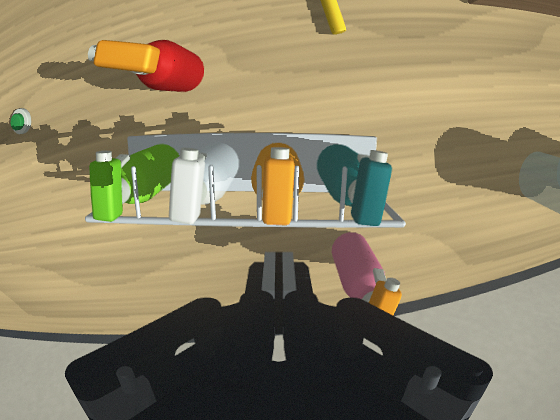

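The wrist view shows the amber head under the fingers at about (280,190). Teal is to its right at (372,188), clear to its left at (187,188). I'll descend part way and look again at rest.

Request:
apply_moves(steps=[0,0,-2,0,0,0,-4,0,0,0,-4,0,0,0,-4,0,0,0,-4,0])

```text
clock: 2.57
position: [0.6289, 0.1734, 0.2829]
ee_rot: [0.001, 0.08, 0.997, 0.0]
contact_force: [-0.4, -0.1, 0.5]
width: -0.0
gripper_force: 0.0
```

```bash
python3 - <<'E'
from h import *
s=get_state(); k=calibration("wrist"); im=get_image("wrist")[:,:,::-1].copy(); print(s["position"])
R=rot(k)
def fe(p):
    q=R.T@(np.array(p)-k["xyz"]); x,y,z=q[0],-q[1],-q[2]; r=np.hypot(x,y); th=np.arctan2(r,z)
    return k["cx"]+k["fx"]*th*x/r, k["cy"]+k["fy"]*th*y/r
u=np.array([.987,-.163,0])*.03; w=np.array([.163,.987,0])*.013
o=cv2.resize(im[100:300,180:380],(600,600),interpolation=cv2.INTER_CUBIC)
for c,col in (([.629,.1705,.196],(255,0,255)),):
    q=np.array([fe(np.array(c)+a*u+b*w) for a,b in((1,1),(1,-1),(-1,-1),(-1,1))])
    cv2.polylines(o,[((q-[180,100])*3).astype(int)],True,col,1)
    print(fe(c),q.round(1))
def inv(px,z=.196):
    a,b=(px[0]-k["cx"])/k["fx"],(px[1]-k["cy"])/k["fy"]; th=np.hypot(a,b)
    d=R@np.array([np.sin(th)*a/th,-np.sin(th)*b/th,-np.cos(th)]); return k["xyz"]+d*(z-k["xyz"][2])/d[2]
h=cv2.cvtColor(im,cv2.COLOR_BGR2HSV); m=((h[...,0]>10)&(h[...,0]<22)&(h[...,1]>200)&(h[...,2]>200)).astype(np.uint8)
n,l,st,ce=cv2.connectedComponentsWithStats(m)
for i in range(1,n):
    if st[i,4]>300: print(st[i],ce[i],inv(ce[i]))
cv2.imwrite("pics/w2.png",o)
E
```

```text
[0.62891047 0.17343423 0.28285238]
(np.float64(275.25600441645827), np.float64(210.5471153392933)) [[292.  247.1]
 [258.5 247. ]
 [257.2 171. ]
 [293.4 171.1]]
[  73   38   72   34 1713] [107.17980152  53.15703444] [0.48561627 0.06511401 0.196     ]
```

View pics/w2.png

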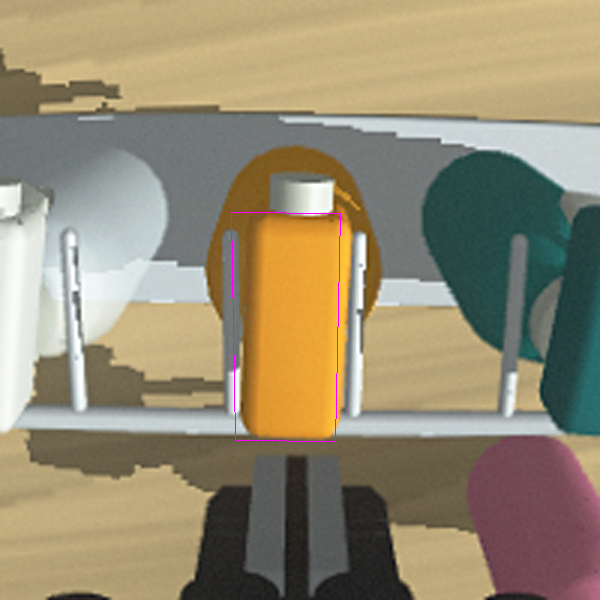

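The crop shows the predicted head outline matching the amber head to within 1–2 mm, with the fingertips centred over it. I'll descend to 25 mm above and hold for more than 2 s.

Request:
apply_moves(steps=[0,-0.1,-2,0,0,-0.1,-4,0,0,-0.1,-5.4,0,0,-0.1,-6.1,0,0,-0.1,-6.1,0,0,-0.1,-6.1,0,0,-0.1,-6.1,0,0,-0.1,-6.1,0])

```text
clock: 3.28
position: [0.6293, 0.1724, 0.222]
ee_rot: [0.001, 0.08, 0.997, 0.0]
contact_force: [-0.5, -0.1, 0.5]
width: 0.0
gripper_force: 0.0
```

Request:
apply_moves(steps=[0,0,0,0,0,0,0,0,0,0,0,0,0,0,0,0,0,0,0,0,0,0,0,0,0,0,0,0,0,0,0,0])

```text
clock: 3.95
position: [0.6284, 0.1723, 0.2203]
ee_rot: [-0.0, 0.08, 0.997, 0.0]
contact_force: [0.3, -0.0, -0.6]
width: 0.0
gripper_force: 0.0
```

Request:
apply_moves(steps=[0,0,0,0,0,0,0,0,0,0,0,0,0,0,0,0,0,0,0,0,0,0,0,0,0,0,0,0,0,0,0,0])

```text
clock: 4.62
position: [0.6284, 0.1723, 0.2203]
ee_rot: [0.0, 0.08, 0.997, 0.0]
contact_force: [-0.0, 0.6, -0.5]
width: 0.0
gripper_force: 0.0
```

```bash
python3 - <<'E'
from h import *
a=get_image("top")[90:250,150:310,::-1]; b=get_image("scene")[60:220,270:430,::-1]
cv2.imwrite("pics/p3.png",cv2.resize(np.hstack([a,b]),(800,400),interpolation=cv2.INTER_CUBIC))
E
```

```text
(no output)
```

View pics/p3.png

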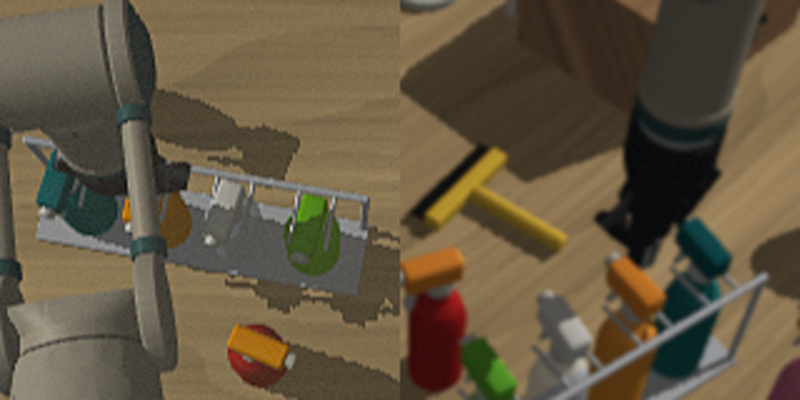

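Request:
apply_moves(steps=[0,0,0,0,0,0,0,0,0,0,0,0,0,0,0,0,0,0,0,0,0,0,0,0,0,0,0,0,0,0,0,0])

```text
clock: 5.38
position: [0.6284, 0.1723, 0.2203]
ee_rot: [0.0, 0.08, 0.997, 0.0]
contact_force: [-1.5, -0.3, -0.3]
width: -0.0001
gripper_force: 0.0
```

Request:
apply_moves(steps=[0,0,0,0,0,0,0,0,0,0,0,0,0,0,0,0,0,0,0,0,0,0,0,0,0,0,0,0,0,0,0,0])

```text
clock: 6.05
position: [0.6284, 0.1723, 0.2203]
ee_rot: [-0.0, 0.08, 0.997, 0.0]
contact_force: [-0.1, 0.6, 0.3]
width: 0.0003
gripper_force: 0.0
```

The pictures show the fingertips (crop 640,258, scene 366,163) just above the amber head, with the bottles undisturbed. I'll check that pixel against the projection before leaving.

```bash
python3 - <<'E'
from h import *
print(proj("scene",[.6284,.1723,.2203]),proj("scene",[.6284,.1723,.196]))
E
```

```text
(np.float64(366.1322677608442), np.float64(164.28964998024372)) (np.float64(364.3225260916813), np.float64(170.94396762894647))
```

Request:
apply_moves(steps=[0,0,3,0,0,0,7,0,0,0,11,0,0,0,15,0,-3,0,17,0,-6,0,17,0,-9,0,17,0,-12,0,17,0])

```text
clock: 6.72
position: [0.5073, 0.1722, 0.3908]
ee_rot: [0.001, 0.08, 0.997, 0.0]
contact_force: [-0.6, 0.4, 0.2]
width: 0.0
gripper_force: 0.0
```

Request:
apply_moves(steps=[-4,-1,0,0,-8,-2,0,0,-12,-4,0,0,-14,-7,0,0,-15,-10,0,0,-15,-14,0,0,-15,-18,0,0,-15,-22,0,0])

```text
clock: 7.38
position: [0.3575, -0.0489, 0.391]
ee_rot: [0.001, 0.079, 0.997, -0.0]
contact_force: [1.4, 0.4, -0.1]
width: -0.0
gripper_force: 0.0
```

Request:
apply_moves(steps=[0,-4,-2,0,2,-8,-4,0,4,-11,-6,0,6,-14,-8,0,8,-17,-11,0,10,-20,-14,0,11.6,-21.1,-17,0,11.6,-21.1,-20,0])

```text
clock: 8.05
position: [0.4782, -0.2633, 0.1903]
ee_rot: [0.003, 0.081, 0.997, -0.002]
contact_force: [1.0, -0.3, 0.1]
width: 0.0001
gripper_force: 0.0
```

Request:
apply_moves(steps=[0,0,-2,0,0,0,-4,0,0,0,-6,0,0,0,-6,0,0,0,-6,0,0,0,-6,0])

```text
clock: 8.55
position: [0.4751, -0.2592, 0.1315]
ee_rot: [0.001, 0.08, 0.997, -0.0]
contact_force: [0.5, -0.5, -0.1]
width: -0.0001
gripper_force: 0.0
```

```bash
python3 - <<'E'
from h import *
s=get_state(); k=calibration("wrist"); im=get_image("wrist")[:,:,::-1].copy(); print(s["position"])
R=rot(k)
def inv(px,z):
    a,b=(px[0]-k["cx"])/k["fx"],(px[1]-k["cy"])/k["fy"]; th=np.hypot(a,b)
    d=R@np.array([np.sin(th)*a/th,-np.sin(th)*b/th,-np.cos(th)]); return k["xyz"]+d*(z-k["xyz"][2])/d[2]
h=cv2.cvtColor(im,cv2.COLOR_BGR2HSV); m=((h[...,0]>45)&(h[...,0]<85)&(h[...,1]>120)).astype(np.uint8)
n,l,st,ce=cv2.connectedComponentsWithStats(m)
for i in range(1,n):
    if st[i,4]>100: print(st[i],ce[i],inv(ce[i],.017),inv(ce[i],.027))
im2=get_image("scene")[240:320,140:240,::-1]
o=np.hstack([cv2.resize(im[100:300,180:380],(400,400)),cv2.resize(im2,(400,400),interpolation=cv2.INTER_CUBIC)])
cv2.imwrite("pics/b1.png",o)
E
```

```text
[ 0.47514839 -0.25919455  0.13150413]
[261 181  35  35 935] [278.26631016 198.95828877] [ 0.47498789 -0.26000307  0.017     ] [ 0.47199348 -0.25950766  0.027     ]
[520 267  27  16 104] [530.97115385 274.33653846] [0.61178705 0.01885289 0.017     ] [0.6034613  0.00848073 0.027     ]
```

View pics/b1.png

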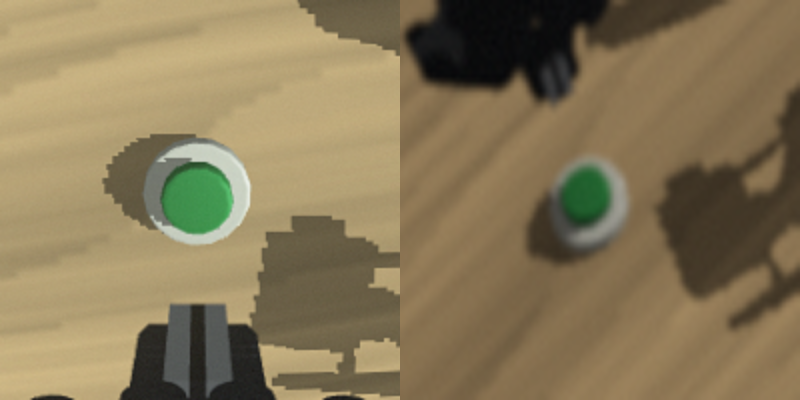

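The wrist crop shows the green button at wrist pixel (278,199). It is below the fingertips, about 1–2 mm off in x. I'll descend gently, watching force.

Request:
apply_moves(steps=[-0.1,0,-3,0,-0.1,0,-6,0,-0.1,0,-8,0,-0.1,0,-9,0,-0.1,0,-9,0,-0.1,0,-9,0])

```text
clock: 9.15
position: [0.4741, -0.2592, 0.0412]
ee_rot: [0.001, 0.08, 0.997, -0.0]
contact_force: [-0.2, 0.3, -0.8]
width: 0.0003
gripper_force: 0.0
```

Request:
apply_moves(steps=[0,0,-0.3,0,0,0,-0.6,0,0,0,-0.6,0,0,0,-0.6,0])

```text
clock: 9.48
position: [0.4737, -0.2589, 0.0349]
ee_rot: [0.0, 0.08, 0.997, -0.0]
contact_force: [0.6, 0.7, -0.4]
width: -0.0
gripper_force: 0.0
```

Request:
apply_moves(steps=[0,0,-0.2,0,0,0,-0.4,0,0,0,-0.4,0,0,0,-0.4,0])

```text
clock: 9.82
position: [0.4733, -0.2586, 0.0302]
ee_rot: [-0.0, 0.08, 0.997, 0.0]
contact_force: [0.4, 0.4, 0.3]
width: -0.0002
gripper_force: 0.0
```

Request:
apply_moves(steps=[0,0,-0.2,0,0,0,-0.4,0,0,0,-0.4,0,0,0,-0.4,0])

```text
clock: 10.15
position: [0.4733, -0.2586, 0.0261]
ee_rot: [-0.0, 0.08, 0.997, 0.0]
contact_force: [-0.1, -0.5, -0.5]
width: -0.0
gripper_force: 0.0
```

Request:
apply_moves(steps=[0,0,-0.15,0,0,0,-0.3,0,0,0,-0.3,0,0,0,-0.3,0])

```text
clock: 10.48
position: [0.4733, -0.2586, 0.0232]
ee_rot: [-0.0, 0.08, 0.997, 0.0]
contact_force: [-0.5, -0.1, -0.3]
width: 0.0001
gripper_force: 0.0
```

Request:
apply_moves(steps=[0,0,-0.15,0,0,0,-0.3,0,0,0,-0.3,0,0,0,-0.3,0])

```text
clock: 10.82
position: [0.4736, -0.2588, 0.0205]
ee_rot: [0.0, 0.08, 0.997, -0.0]
contact_force: [-1.1, -0.7, 1.8]
width: 0.0004
gripper_force: 1.1
```

Request:
apply_moves(steps=[0,0,-0.15,0,0,0,-0.3,0,0,0,-0.3,0,0,0,-0.3,0])

```text
clock: 11.15
position: [0.4736, -0.2588, 0.0175]
ee_rot: [0.0, 0.08, 0.997, -0.0]
contact_force: [-0.2, 0.3, 3.8]
width: -0.0001
gripper_force: 2.0
```

Contact was made at about z = 0.022, so I'll continue to the stop.

Request:
apply_moves(steps=[0,0,-0.1,0,0,0,-0.2,0,0,0,-0.2,0,0,0,-0.2,0])

```text
clock: 11.48
position: [0.4736, -0.2589, 0.016]
ee_rot: [0.0, 0.08, 0.997, -0.0]
contact_force: [-1.3, 0.4, 8.1]
width: 0.0001
gripper_force: 4.3
```

Request:
apply_moves(steps=[0,0,-0.1,0,0,0,-0.1,0,0,0,-0.1,0])

```text
clock: 11.73
position: [0.4737, -0.2589, 0.0159]
ee_rot: [0.001, 0.08, 0.997, -0.0]
contact_force: [-2.4, 2.4, 14.9]
width: -0.0
gripper_force: 7.5
```

At z = 0.016 the position has stopped while force rises to 15 N, so the button is fully down. I'll retract straight up and clear.

Request:
apply_moves(steps=[0,0,0.5,0,0,0,1.5,0,0,0,4,0,0,0,7,0,0,0,11,0,-3,0,13,0,-6,0,14,0,-9,0,14,0])

```text
clock: 12.4
position: [0.3837, -0.2596, 0.1569]
ee_rot: [0.002, 0.079, 0.997, -0.002]
contact_force: [0.7, -0.9, 0.5]
width: 0.0002
gripper_force: 0.0
```

Request:
apply_moves(steps=[-2,0,0,0,-2,0,0,0,-2,0,0,0,-2,0,0,0,-2,0,0,0,-2,0,0,0])

```text
clock: 12.9
position: [0.3643, -0.2588, 0.1541]
ee_rot: [0.0, 0.079, 0.997, 0.0]
contact_force: [0.2, -0.1, -0.9]
width: 0.0001
gripper_force: 0.0
```

```bash
python3 - <<'E'
from h import *
cv2.imwrite("pics/end.png",get_image("scene")[:,:,::-1]); s=get_state(); print(s["position"],s["contact_force"])
E
```

```text
[ 0.36421819 -0.25880564  0.15407544] [-0.40893097  0.88150824 -0.02796412]
```

View pics/end.png

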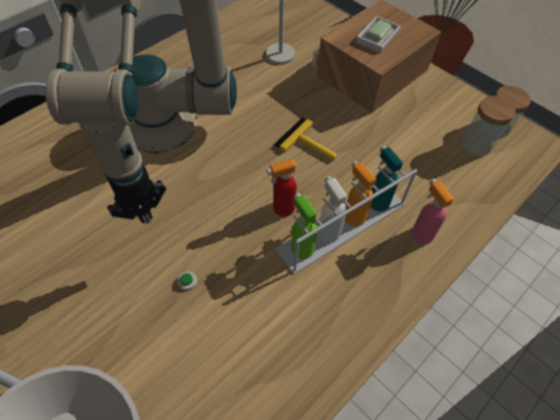

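The hand is clear at (135,200), the button at (187,280) is up, and bottles, rack and squeegee look unmoved.

```bash
python3 -c "
from rig import *
print(sign_off())"
```

```text
the job is handed in; nothing more can be done
None
```

I held the fingertips about 24 mm above the amber head for more than 2 s, then pressed the green button to its stop (about 15 N). It came back up, the hand is clear, nothing else looks moved, and the job was handed in at about 13 s.

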